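# Switch on the battery isolator and hold the cold-start dial

## Robot

A 7-joint arm with a two-finger parallel gripper is mounted at the origin on the work surface. World frame = base frame: x ahead of the robot, y to its left, z up, the work surface at z = 0. Lengths are in m, angles in rad, forces in N, time in s.
With the tool pointing down it reaches from about 0.4 to 0.875 m from the base axis. Payload 19.3 kg.
Tool frame: the origin (TCP) lies midway between the tips of the shut fingers; the grasp point (between the pads) lies 19 mm behind it; z points along the fingers, y is the direction in which the jaws open and shut (so a half turn about z gives the same grasp; the last joint's range is limited). The gripper opens to 85 mm and grips with 20 to 120 N. Pads are 22 mm wide; open, the fingers measure 114 mm over their backs; the gripper's body (76 mm by 85 mm) begins 54 mm behind the grasp point. The pads swing forward as they close: fully open they stand 13 mm farther back than shut.
Start: joints at [1.032, 0.521, -0.036, 1.599, 0.021, 1.021, -0.113], TCP at [0.282, -0.558, 0.231] pointing down, gripper open.
Joint ranges: [-2.91, 2.91], [-0.3, 2.13], [-1.5, 1.42], [0.17, 2.43], [-1.26, 4.41], [0.16, 1.93], [-2.52, 2.52]. Speed limits (rad/s): [1.89, 1.89, 2.39, 2.39, 3.01, 3.01, 3.01].

## Interface

Orientations are given as [roll, pitch, yaw] about the fixed x, y, z axes, in that order (R = Rz(yaw) Ry(pitch) Rx(roll)).
In Python, from workcell import bot gives the robot as it stands.
- The arm moves only by the tool servo_tool, never from a script. Its argument "plan" is a list of rows, each a list of 5 numbers: the shift along the world's x, y, z in mm, then the turn about the world's z in rad, then the gripper's target within -1 to 1 (shut at 1, half-way at 0, fully open at -1). In form: [[tx, ty, tz, yaw, jaw], ...]. A call has exactly 10 rows; each row is the pose to reach, as a shift and turn from the pose commanded when the call began; what a row does not reach only later rows make up. A row lasts 1/12 s, in which the tool goes at most 41.7 mm and 7.16 degrees, less where a joint would pass 70% of its speed; a pose out of reach is approached as far as the arm can. A call with a gripper value outside its range is refused whole. The fingers move at their own pace and stop on an object; "squeeze" is the grip in N (left out, the last holds). Time passes only in rows, so rows that repeat a pose let the fingers close, or fill a call up. It gives the time, the measured TCP pose, the force and the opening at its end, in the units of the state.
- bot.observe(): the state, without advancing time (a new reading comes with each control period).
- bot.grab_frame(name): name is "scene" or "top" or "wrist"; returns the picture (420x560x3 uint8, blue, green, red); there is no depth.
- bot.calibration(name): a dict with "fx", "fy", "cx", "cy" (pixels), "k1" (the pictures are not rectified: a ray, as slopes to the right and down, at radius r is drawn at 1 + k1 r^2 times it, then the intrinsics apply), "T" (4x4, takes a point from camera to world coordinates). Camera axes: x right, y down, z forward; pixel columns grow to the right and rows downward; lengths in m; the calibration is good to about 2 mm. A picture is of the moment at which its call begins: read the wrist's pose just before it. calibration takes no time and is no camera call; for the wrist camera it gives the pose at the moment of the call.
- bot.job_done(): hands the job in, once; it reports no verdict.
The state is a dict: "clock": time; "qpos": joint angles; "qd": joint speeds; "joint_efforts": joint torques, N m; "position": TCP position; "tool_rot": TCP orientation; "force": force on the tool from outside, world axes, zero at the start; "moment": the same for the moment, N m; "grip_width": finger opening in m.
Only numpy, scipy, OpenCV 4.12 (cv2) and the standard library are available. Lean on these libraries where they do the work, as an engineer would, in place of code of your own. Each camera call takes 0.05 s, during which the arm holds its last target.

## Task

Start the backup inverter from its batteries: first turn the red isolator handle on the yellow plate clockwise from off (white dot) to on (green dot), and only then turn the black cold-start dial on the blue box clockwise past its first two notches to the third one (three red dots). The dial springs back if let go, so keep hold of it there: finish while still holding it at the third notch, with the isolator left on. Do not disturb the screwdriver, tape, power adapter and tray lying around.

Things in the scene. Friction and masses are not known exactly. Their poses are not given: they have to be found in the camera images.
- isolator (a joint): angle of the red isolator handle, rad: 0 = off, 1.3 = on; grows as the handle turns CLOCKWISE seen from above, about a vertical axis. Snap action: it rests in either detent, middle at 0.65; below that it springs back to off, beyond it snaps on by itself. Needs up to about 0.25 N m; stops at -0.03 and 1.33.
- isolator_grip (a point): grip point of the red isolator handle: on its turning axis, 133 mm above the work surface. The handle is an upright bar 76 mm long, 16 mm thick, from 108 to 146 mm above the work surface, on a black disc of 60 mm diameter. The frame turns with the handle: x along the bar to the end with the white stripe (pointer), z up.
- isolator_box: fixed box 150 x 150 mm, 100 mm tall, grey with a yellow top plate, isolator handle in the middle; origin: centre of its underside. Its x axis points to the white dot (off) on the plate; the green dot (on) lies 1.3 rad clockwise from it.
- selector (a joint): angle of the black cold-start dial, rad: 0 = rest, notches at 0.4, 0.8 and 1.2 (third); grows as it turns CLOCKWISE seen from above, about a vertical axis; stop at 1.28. A spring always turns it back to 0 when let go, from the notches too; it needs 0.12 N m at rest, about 0.19 N m to hold at the third notch, and up to about 0.27 N m just before the third notch.
- selector_grip (a point): grip point of the black cold-start dial: on its turning axis, 133 mm above the work surface. The grip is an upright bar 60 mm long, 15 mm thick, from 108 to 146 mm above the work surface, on a dark disc of 52 mm diameter. The frame turns with the dial: x along the bar to the end with the white stripe (pointer), z up.
- selector_box: fixed box 150 x 150 mm, 100 mm tall, blue with a bare metal top plate, dial in the middle; origin: centre of its underside. Its x axis points to the black dot (rest) on the plate; clockwise from it one and two blue dots mark the first two notches, three red dots the third.
- screwdriver_grip (a point): bystander: orange-handled screwdriver, 190 mm long, lying on the work surface; the middle of its handle
- tape: bystander: roll of blue tape lying flat, 72 mm across, 19 mm tall; centre of its underside
- adapter: bystander: white power adapter 75 x 50 x 32 mm; centre of its underside
- tray: bystander: small black open tray 100 x 70 x 30 mm; centre of its underside
Not all that is in view belongs to the job. Of the things that look like the selector_box, the largest one is meant. Several things have the shape of the isolator_box; the one meant has the colours described above.

How it is judged:
On the way, in this order (a step that is already met when the one before it is completed fails the run):
1. the isolator is turned on with the dial still at rest (value of joint isolator above 1.15 rad and value of joint selector below 0.15 rad), for 0.2 s.
2. the dial is turned to the third notch and held, the isolator staying on (value of joint isolator above 1.15 rad and value of joint selector above 1.08 rad), for 0.2 s.
At the end, for the whole second after the job is handed in: The isolator is on (above 1.15 rad) and the fingers hold the dial at its third notch (above 1.08 rad, fingers pressing on the dial's bar with more than 1 N) through the last second (all of step 2 and contact force between the fingers and selector_c1 above 1 N); the arm keeps its last pose, push and grip.
It fails at once if the dial is turned (over 0.3 rad) before the isolator is on (value of joint isolator below 1 rad and value of joint selector above 0.3 rad).
It fails at once if a bystander is pushed more than 30 mm away (distance of any of screwdriver_grip, tape, adapter, tray from where it was at the start of the episode above 0.03 m).
It also fails if it takes over 51 s, if anything falls off the work surface, if the arm or the gripper's body presses on something with over 40 N, if the wrist force passes 120 N, or if a joint passes its speed limit or range.

## Working session

There is one attempt and no reset: what is moved stays moved. The work goes in short steps, Python scripts to look and compute and a tool call to move; the robot and the scene stay as the last step left them, time stands still between calls to the robot, and variables do not carry over. Pictures are saved under pics/ and viewed, and the job is handed in when it is done.

Besides the shell and the picture viewer there is one more tool, called after "Call:" as a command line: name --pt "numbers of a row" for each row, then --argument value for the rest. servo_tool: Moves the arm, as the interface text tells. Its arguments: {"type":"object","properties":{"plan":{"type":"array","items":{"type":"array","items":{"type":"number"}}},"squeeze":{"type":"number"}},"required":["plan"]}

```bash
mkdir -p pics; ls; python3 - <<'E'
from workcell import bot
import cv2
print(bot.observe())
for n in ["scene","top","wrist"]:
    c=bot.calibration(n); print(n,c)
    cv2.imwrite(f"pics/{n}0.png",bot.grab_frame(n))
E
```

```text
pics
{'clock': 0.0, 'qpos': array([ 1.03179312,  0.52202522, -0.03630684,  1.59999292,  0.02119512,
        1.02109037, -0.11276162]), 'qd': array([ 0.00071065, -0.00137527,  0.00030649,  0.00095454,  0.00096656,
        0.00090866, -0.00034253]), 'joint_efforts': array([ 2.33920626e-03, -9.27095532e+01,  1.98043540e+00, -3.69914460e+01,
        1.79577334e-02,  8.29800905e-03,  2.65276270e-05]), 'position': array([ 0.28219575, -0.55729527,  0.23072438]), 'tool_rot': array([-3.14046488e+00,  8.62264319e-05,  4.68811003e-01]), 'force': array([ 0.13806889, -0.07822547, -1.14987152]), 'moment': array([-0.03152379, -0.00622827,  0.00483103]), 'grip_width': 0.0850705810600248}
scene {'fx': 404.10028415862246, 'fy': 404.10028415862246, 'cx': 281.75808583160153, 'cy': 217.860045005158, 'k1': -0.08460423844679166, 'T': array([[ 0.0881387 ,  0.8611698 , -0.50061777,  1.08560357],
       [ 0.99604975, -0.07074969,  0.05365977, -0.06346609],
       [ 0.01079162, -0.50336971, -0.86400375,  1.09120328],
       [ 0.        ,  0.        ,  0.        ,  1.        ]])}
top {'fx': 421.64355334600015, 'fy': 421.64355334600015, 'cx': 273.010870277226, 'cy': 211.59785843285783, 'k1': -0.10320457013631118, 'T': array([[-0.019766  , -0.98149178,  0.19048147,  0.30004688],
       [-0.99969843,  0.02217872,  0.01054272,  0.00355048],
       [-0.01457223, -0.19021564, -0.98163418,  1.2848713 ],
       [ 0.        ,  0.        ,  0.        ,  1.        ]])}
wrist {'fx': 323.6644055606584, 'fy': 323.6644055606584, 'cx': 278.4665582868591, 'cy': 210.25443520238449, 'k1': -0.03442846915413224, 'T': array([[ 0.45075965, -0.85712935, -0.24928904,  0.34489976],
       [-0.89264361, -0.43337721, -0.12398217, -0.5252159 ],
       [-0.00176743,  0.27841243, -0.96045999,  0.37429069],
       [ 0.        ,  0.        ,  0.        ,  1.        ]])}
```

View pics/scene0.png

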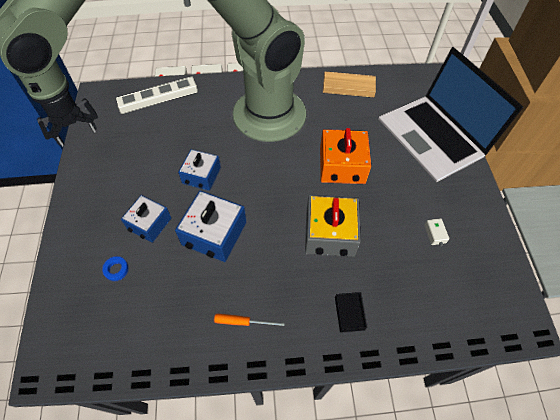

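View pics/top0.png

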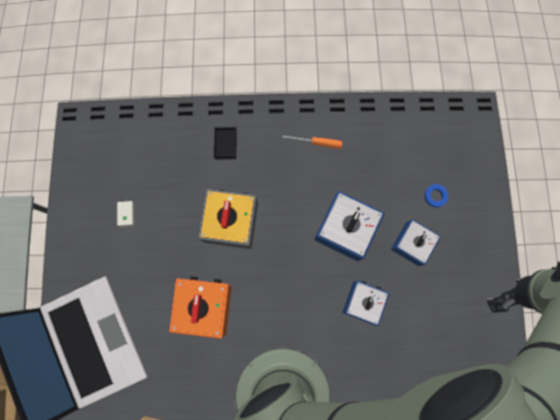

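View pics/wrist0.png

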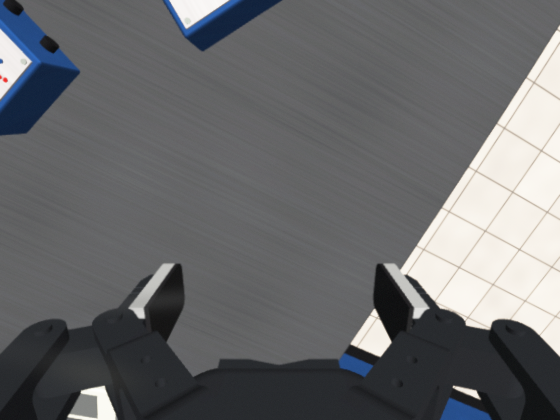

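The scene camera shows these candidates.
- **Isolator:** the yellow-topped grey box is at scene (333,225) / top (228,217). The orange box at scene (346,155) / top (199,307) is a decoy. I choose the yellow one.
- **Selector:** the large blue box is at scene (211,225) / top (350,225). The small ones at top (417,242) and (367,302) are decoys. I choose the large one.

Next I'll check both choices in close crops.

```bash
python3 - <<'E'
import cv2,numpy as np
t=cv2.imread("pics/top0.png"); s=cv2.imread("pics/scene0.png")
a=cv2.resize(t[180:265,190:270],None,fx=4.7,fy=4.7,interpolation=cv2.INTER_CUBIC)
b=cv2.resize(t[185:265,310:390],None,fx=5,fy=5,interpolation=cv2.INTER_CUBIC)
h=400; cv2.imwrite("pics/crop_top.png",np.hstack([a[:399,:376],b[:399,:]]))
a=cv2.resize(s[185:265,295:370],None,fx=5,fy=5,interpolation=cv2.INTER_CUBIC)
b=cv2.resize(s[182:262,170:250],None,fx=5,fy=5,interpolation=cv2.INTER_CUBIC)
cv2.imwrite("pics/crop_scene.png",np.hstack([a,b]))
E
```

```text
(no output)
```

View pics/crop_top.png

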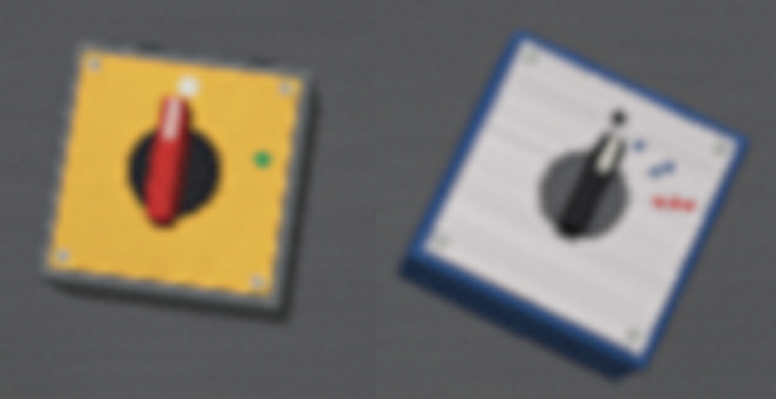

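View pics/crop_scene.png

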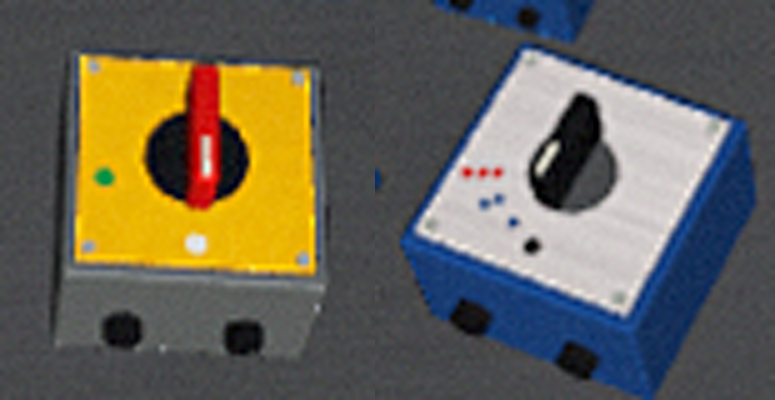

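The crops confirm both. The yellow plate has a white dot (off) at top ~(230,198) and a green dot at ~(246,214), with the handle at off. The large blue box has a bare metal plate with black, blue and red dots, and its dial is at rest. Now I'll measure their positions with both cameras.

```bash
cat > h.py <<'E'
import cv2,numpy as np
from workcell import bot
def p2w(cal,uv,z):
    uv=np.asarray(uv,float).reshape(-1,2)
    d=np.c_[(uv[:,0]-cal["cx"])/cal["fx"],(uv[:,1]-cal["cy"])/cal["fy"]]
    s=d.copy()
    for _ in range(20): s=d/(1+cal["k1"]*(s**2).sum(1,keepdims=True))
    T=cal["T"]; r=np.c_[s,np.ones(len(s))]@T[:3,:3].T
    t=(z-T[2,3])/r[:,2]
    return T[:3,3]+r*t[:,None]
def rect(cal,mask,z):
    cs,_=cv2.findContours(mask,cv2.RETR_EXTERNAL,cv2.CHAIN_APPROX_NONE)
    c=max(cs,key=cv2.contourArea)[:,0]
    w=p2w(cal,c,z)[:,:2]
    return cv2.minAreaRect((w*1000).astype(np.float32))
E
python3 - <<'E'
from h import *
for n,ry,rb in [("top",(180,265,190,270),(185,265,310,390)),("scene",(185,265,295,370),(182,265,170,252))]:
    im=cv2.imread(f"pics/{n}0.png"); cal=bot.calibration(n)
    hsv=cv2.cvtColor(im,cv2.COLOR_BGR2HSV)
    def msk(m,r):
        o=np.zeros(m.shape,np.uint8); o[r[0]:r[1],r[2]:r[3]]=m[r[0]:r[1],r[2]:r[3]]; return cv2.morphologyEx(o,cv2.MORPH_OPEN,np.ones((3,3),np.uint8)) if 0 else o
    y=msk(cv2.inRange(hsv,(18,120,120),(32,255,255)),ry)
    w=msk(cv2.inRange(hsv,(0,0,150),(180,50,255)),rb)
    print(n,"yellow",rect(cal,y,.1)); print(n,"metal",rect(cal,w,.1))
    dots=dict(green=msk(cv2.inRange(hsv,(45,100,60),(80,255,255)),ry),red=msk(cv2.inRange(hsv,(0,100,100),(8,255,255))|cv2.inRange(hsv,(170,100,100),(180,255,255)),rb))
    for k,m in dots.items():
        v,u=np.nonzero(m); print(k,len(u),u.mean(),v.mean(),p2w(cal,[[u.mean(),v.mean()]],.1))
# manual dot px
ct=bot.calibration("top"); cs=bot.calibration("scene")
print("white top",p2w(ct,[[190+188/4.7-.4,180+87/4.7-.4]],.1)," scene",p2w(cs,[[295+196/5-.4,185+244/5-.4]],.1))
print("black top",p2w(ct,[[310+(618-376)/5-.4,185+118/5-.4]],.1)," scene",p2w(cs,[[170+(532-375)/5-.4,182+246/5-.4]],.1))
print("disc iso",p2w(ct,[[190+174/4.7-.4,180+171/4.7-.4]],.104),p2w(cs,[[295+197/5-.4,185+157/5-.4]],.104))
print("disc sel",p2w(ct,[[310+(583-376)/5-.4,185+193/5-.4]],.104),p2w(cs,[[170+(572-375)/5-.4,182+168/5-.4]],.104))
E
```

```text
top yellow ((519.6251220703125, 148.87698364257812), (134.51162719726562, 134.17681884765625), 81.27588653564453)
top metal ((489.9295349121094, -204.47503662109375), (136.4842987060547, 136.8067626953125), 62.38426971435547)
green 4 245.5 213.5 [[0.52619744 0.0951719  0.1       ]]
red 0 nan nan [[nan nan nan]]
scene yellow ((520.5101318359375, 145.6588134765625), (134.37899780273438, 136.75599670410156), 81.52234649658203)
scene metal ((491.220947265625, -206.56918334960938), (134.06019592285156, 134.94174194335938), 62.383506774902344)
green 8 315.5 220.0 [[0.52611053 0.09281395 0.1       ]]
red 7 190.85714285714286 216.0 [[ 0.48395039 -0.25966525  0.1       ]]
white top [[0.57247328 0.14086533 0.1       ]]  scene [[0.57305231 0.13815493 0.1       ]]
black top [[ 0.53438701 -0.22786791  0.1       ]]  scene [[ 0.53445158 -0.23013921  0.1       ]]
disc iso [[0.51942993 0.14893394 0.104     ]] [[0.5196693  0.14646036 0.104     ]]
disc sel [[ 0.490623   -0.20459309  0.104     ]] [[ 0.48797402 -0.20732801  0.104     ]]<stdin>:12: RuntimeWarning: Mean of empty slice.
  ret = ret.dtype.type(ret / rcount)
```

Both cameras agree to within about 2.5 mm:
- **Isolator:** centre ≈ (0.520, 0.147), off direction at yaw −0.15.
- **Selector:** centre ≈ (0.4905, −0.2055), rest direction at yaw −0.484.

Because of joint 7's range I'll grip with tool yaw = bar yaw + π. First I travel above the isolator.

Call:
servo_tool --pt "15 30 5 0.12 -1" --pt "32 65 10 0.24 -1" --pt "50 100 15 0.36 -1" --pt "67 135 20 0.48 -1" --pt "85 170 25 0.6 -1" --pt "102 205 25 0.72 -1" --pt "120 240 25 0.84 -1" --pt "137 275 25 0.96 -1" --pt "155 310 25 1.08 -1" --pt "170 345 25 1.2 -1" --squeeze 80

```text
clock: 0.98
position: [0.4531, -0.2107, 0.2564]
tool_rot: [3.141, 0.0, 1.675]
force: [1.5, 0.2, -0.1]
grip_width: 0.0855
```

Call:
servo_tool --pt "8 36 0 0.12 -1" --pt "16 72 0 0.24 -1" --pt "24 108 0 0.36 -1" --pt "32 144 0 0.48 -1" --pt "40 180 0 0.6 -1" --pt "48 216 0 0.72 -1" --pt "55 252 0 0.84 -1" --pt "61 288 0 0.96 -1" --pt "65 324 0 1.08 -1" --pt "68 359 0 1.2 -1"

```text
clock: 1.82
position: [0.5203, 0.1482, 0.2562]
tool_rot: [3.142, -0.0, 2.874]
force: [0.9, -0.8, 0.5]
grip_width: 0.0856
```

Call:
servo_tool --pt "0 0 0 0.1 -1" --pt "0 0 0 0.12 -1" --pt "0 0 0 0.12 -1" --pt "0 0 0 0.12 -1" --pt "0 0 0 0.12 -1" --pt "0 0 0 0.12 -1" --pt "0 0 0 0.12 -1" --pt "0 0 0 0.12 -1" --pt "0 0 0 0.12 -1" --pt "0 0 0 0.12 -1"

```text
clock: 2.65
position: [0.5204, 0.1463, 0.2563]
tool_rot: [-3.142, 0.0, 2.988]
force: [-0.0, 0.9, 0.3]
grip_width: 0.0855
```

```bash
python3 - <<'E'
from h import *
o=bot.observe(); print(o["clock"],o["position"],o["tool_rot"],o["qpos"])
np.save("wcal.npy",bot.calibration("wrist"),allow_pickle=True)
cv2.imwrite("pics/wrist1.png",bot.grab_frame("wrist"))
E
```

```text
2.65 [0.52036736 0.14632637 0.2563223 ] [-3.14152226e+00  7.01620155e-05  2.98839325e+00] [ 0.2110563   0.45934857 -0.81164559  1.76532847  0.37371572  1.07847249
  0.68842333]
```

View pics/wrist1.png

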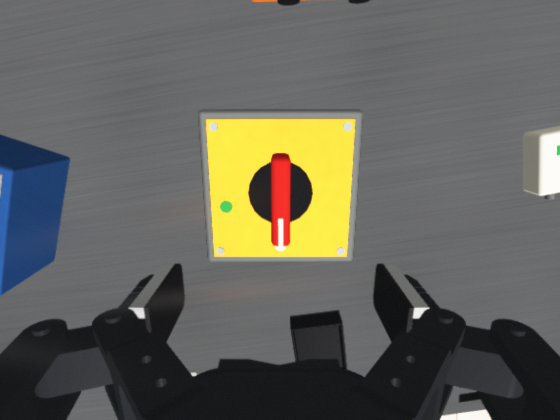

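The wrist view shows the yellow plate upright and the red bar aligned with the image column at about (281,200), midway between the fingers. I'll refine the numbers from this view.

```bash
python3 - <<'E'
from h import *
cal=np.load("wcal.npy",allow_pickle=True).item(); im=cv2.imread("pics/wrist1.png"); hsv=cv2.cvtColor(im,cv2.COLOR_BGR2HSV)
y=cv2.inRange(hsv,(18,120,120),(32,255,255)); y[:100]=0;y[265:]=0
print(rect(cal,y,.1))
print("red bar top ends", p2w(cal,[[281,154],[281,247]],.146), "disc",p2w(cal,[[280.5,193]],.106))
E
```

```text
((517.4315795898438, 148.674560546875), (134.40264892578125, 133.8807830810547), 81.1458969116211)
red bar top ends [[0.47793174 0.15523817 0.146     ]
 [0.55493969 0.14342502 0.146     ]] disc [[0.51791351 0.14897174 0.106     ]]
```

Call:
servo_tool --pt "-2 2 -20 0 -1" --pt "-2 2 -45 0 -1" --pt "-2 2 -70 0 -1" --pt "-2 2 -95 0 -1" --pt "-2 2 -115 0 -1" --pt "-2 2 -130 0 -1" --pt "-2 2 -138 0 -1" --pt "-2 2 -140 0 -1" --pt "-2 2 -140 0 0" --pt "-2 2 -140 0 1" --squeeze 80

```text
clock: 3.53
position: [0.5188, 0.1486, 0.1171]
tool_rot: [3.141, 0.001, 2.989]
force: [0.1, -0.5, -0.4]
grip_width: 0.0642
```

Call:
servo_tool --pt "0 0 0 0 1" --pt "0 0 0 0 1" --pt "0 0 0 0 1" --pt "0 0 0 0 1" --pt "0 0 0 0 1" --pt "0 0 0 0 1" --pt "0 0 0 0 1" --pt "0 0 0 0 1" --pt "0 0 0 0 1" --pt "0 0 0 0 1"

```text
clock: 4.37
position: [0.5185, 0.1482, 0.1169]
tool_rot: [-3.141, 0.001, 2.989]
force: [-2.4, -3.7, 9.9]
grip_width: 0.0145
```

The bar is gripped (opening 14.5 mm on a 16 mm bar). Now I turn it clockwise, which is negative yaw.

Call:
servo_tool --pt "0 0 0 -0.07 1" --pt "0 0 0 -0.14 1" --pt "0 0 0 -0.21 1" --pt "0 0 0 -0.28 1" --pt "0 0 0 -0.35 1" --pt "0 0 0 -0.42 1" --pt "0 0 0 -0.49 1" --pt "0 0 0 -0.56 1" --pt "0 0 0 -0.63 1" --pt "0 0 0 -0.7 1"

```text
clock: 5.2
position: [0.5185, 0.148, 0.1169]
tool_rot: [-3.141, 0.001, 2.285]
force: [-2.7, -4.0, 10.1]
grip_width: 0.0146
```

Call:
servo_tool --pt "0 0 0 -0.08 1" --pt "0 0 0 -0.16 1" --pt "0 0 0 -0.24 1" --pt "0 0 0 -0.32 1" --pt "0 0 0 -0.4 1" --pt "0 0 0 -0.48 1" --pt "0 0 0 -0.54 1" --pt "0 0 0 -0.59 1" --pt "0 0 0 -0.61 1" --pt "0 0 0 -0.61 1"

```text
clock: 6.03
position: [0.5183, 0.1479, 0.1169]
tool_rot: [3.142, 0.001, 1.677]
force: [-4.7, -4.6, 10.3]
grip_width: 0.0149
```

```bash
python3 - <<'E'
from h import *
o=bot.observe(); print(o)
cv2.imwrite("pics/wrist2.png",bot.grab_frame("wrist"))
E
```

```text
{'clock': 6.0333, 'qpos': array([-0.1162903 ,  0.56325201, -0.37067542,  1.91147157,  0.29882845,
        0.72081894, -0.55526392]), 'qd': array([ 5.72653447e-03, -1.01142451e-06, -1.00904429e-02, -1.00409772e-03,
        8.38662944e-03,  3.76677818e-03,  3.10466383e-02]), 'joint_efforts': array([ -2.22917341, -80.74368954,  -5.9740229 , -27.75362313,
        -0.42785117,  -1.89865775,  -0.80134761]), 'position': array([0.51831011, 0.14791428, 0.11687532]), 'tool_rot': array([3.14157033e+00, 9.48398144e-04, 1.67679319e+00]), 'force': array([-4.71763101, -4.6326168 , 10.27274271]), 'moment': array([-0.97471283,  0.81818446, -0.01088999]), 'grip_width': 0.014875203528820744}
```

View pics/wrist2.png

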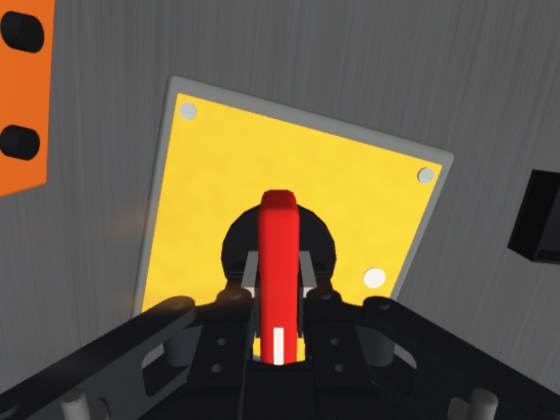

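The handle turned with the fingers and its white stripe now points toward where the green dot is. I release, rise, and move above the large blue box.

Call:
servo_tool --pt "0 0 0 0 -1" --pt "0 0 0 0 -1" --pt "0 0 0 0 -1" --pt "0 0 0 0 -1" --pt "0 0 0 0 -1" --pt "0 0 0 0 -1" --pt "0 0 20 0 -1" --pt "0 0 55 0 -1" --pt "0 0 95 0 -1" --pt "0 0 135 0 -1"

```text
clock: 6.92
position: [0.5178, 0.1484, 0.2527]
tool_rot: [-3.14, -0.0, 1.679]
force: [1.6, -1.0, 0.9]
grip_width: 0.0855
```

Call:
servo_tool --pt "-3 -36 5 0.1 -1" --pt "-6 -72 5 0.2 -1" --pt "-9 -108 5 0.3 -1" --pt "-12 -144 5 0.4 -1" --pt "-15 -180 5 0.5 -1" --pt "-18 -216 5 0.6 -1" --pt "-21 -252 5 0.7 -1" --pt "-24 -288 5 0.8 -1" --pt "-26 -324 5 0.9 -1" --pt "-28 -354 5 0.98 -1"

```text
clock: 7.75
position: [0.4897, -0.2083, 0.2563]
tool_rot: [-3.141, 0.0, 2.663]
force: [-0.1, 0.7, 0.6]
grip_width: 0.0855
```

Call:
servo_tool --pt "0 0 0 0 -1" --pt "0 0 0 0 -1" --pt "0 0 0 0 -1" --pt "0 0 0 0 -1" --pt "0 0 0 0 -1" --pt "0 0 0 0 -1" --pt "0 0 0 0 -1" --pt "0 0 0 0 -1" --pt "0 0 0 0 -1" --pt "0 0 0 0 -1"

```text
clock: 8.58
position: [0.4904, -0.2055, 0.2563]
tool_rot: [-3.142, -0.0, 2.659]
force: [-0.2, -0.2, 1.5]
grip_width: 0.0858
```

```bash
python3 - <<'E'
from h import *
o=bot.observe(); print(o["clock"],o["position"],o["tool_rot"],o["qpos"])
cal=bot.calibration("wrist")
im=bot.grab_frame("wrist");cv2.imwrite("pics/wrist3.png",im)
t=bot.grab_frame("scene"); cv2.imwrite("pics/scene3.png",cv2.resize(t[160:280,160:380],None,fx=3.5,fy=3.5,interpolation=cv2.INTER_CUBIC))
np.save("wcal3.npy",cal,allow_pickle=True)
hsv=cv2.cvtColor(im,cv2.COLOR_BGR2HSV)
m=cv2.inRange(hsv,(0,0,150),(180,50,255)); m[:100]=0; m[265:]=0; m[:,:180]=0; m[:,380:]=0
print(rect(cal,m,.1))
E
```

```text
8.5833 [ 0.49038669 -0.20547542  0.25628113] [-3.14153491e+00 -1.61524650e-05  2.65893827e+00] [ 0.67549423  0.38178818 -0.51128695  1.79733316  0.21593497  1.01804361
  1.16893317]
((487.8769836425781, -204.9191131591797), (134.13677978515625, 134.18072509765625), 62.2544059753418)
```

View pics/wrist3.png

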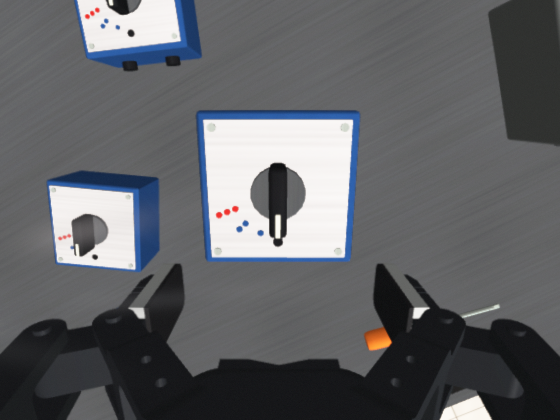

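View pics/scene3.png

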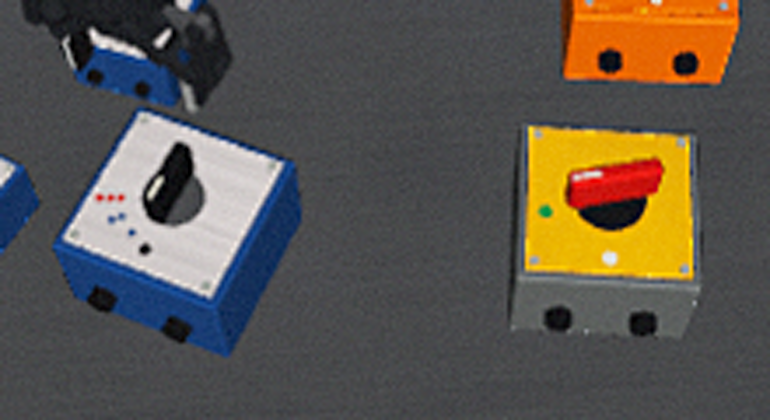

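The scene view shows the red handle's striped end at the green dot, so the isolator is on. The wrist view shows the dial at rest, aligned, at about (278,200). The measured centre is (0.488, −0.205), so I descend and grip.

Call:
servo_tool --pt "-2 0 -20 0 -1" --pt "-2 0 -45 0 -1" --pt "-2 0 -70 0 -1" --pt "-2 0 -95 0 -1" --pt "-2 0 -115 0 -1" --pt "-2 0 -130 0 -1" --pt "-2 0 -138 0 -1" --pt "-2 0 -140 0 -1" --pt "-2 0 -140 0 0" --pt "-2 0 -140 0 1" --squeeze 90

```text
clock: 9.52
position: [0.4888, -0.2057, 0.1171]
tool_rot: [3.142, 0.001, 2.659]
force: [-0.1, 0.5, 0.6]
grip_width: 0.064
```

Call:
servo_tool --pt "0 0 0 0 1" --pt "0 0 0 0 1" --pt "0 0 0 0 1" --pt "0 0 0 0 1" --pt "0 0 0 0 1" --pt "0 0 0 0 1" --pt "0 0 0 0 1" --pt "0 0 0 0 1" --pt "0 0 0 0 1" --pt "0 0 0 0 1"

```text
clock: 10.35
position: [0.4886, -0.2055, 0.1169]
tool_rot: [3.142, 0.001, 2.659]
force: [-1.7, 0.1, 8.8]
grip_width: 0.0138
```

The dial is gripped. I turn it clockwise to about 1.22.

Call:
servo_tool --pt "0 0 0 -0.07 1" --pt "0 0 0 -0.14 1" --pt "0 0 0 -0.21 1" --pt "0 0 0 -0.28 1" --pt "0 0 0 -0.35 1" --pt "0 0 0 -0.42 1" --pt "0 0 0 -0.49 1" --pt "0 0 0 -0.56 1" --pt "0 0 0 -0.63 1" --pt "0 0 0 -0.7 1"

```text
clock: 11.18
position: [0.4885, -0.2057, 0.1169]
tool_rot: [3.141, 0.001, 1.955]
force: [-2.3, 0.2, 8.2]
grip_width: 0.0133
```

Call:
servo_tool --pt "0 0 0 -0.07 1" --pt "0 0 0 -0.14 1" --pt "0 0 0 -0.21 1" --pt "0 0 0 -0.28 1" --pt "0 0 0 -0.35 1" --pt "0 0 0 -0.42 1" --pt "0 0 0 -0.48 1" --pt "0 0 0 -0.52 1" --pt "0 0 0 -0.53 1" --pt "0 0 0 -0.53 1"

```text
clock: 12.02
position: [0.4884, -0.2057, 0.1169]
tool_rot: [3.141, 0.0, 1.428]
force: [-4.2, -0.2, 10.6]
grip_width: 0.0132
```

```bash
python3 - <<'E'
from h import *
o=bot.observe(); print(o)
cv2.imwrite("pics/wrist4.png",bot.grab_frame("wrist"))
t=bot.grab_frame("scene"); cv2.imwrite("pics/scene4.png",t)
E
```

```text
{'clock': 12.0167, 'qpos': array([ 0.37272186,  0.53192562, -0.11593825,  1.94521602,  0.09526973,
        0.66925969,  0.0551915 ]), 'qd': array([ 6.00288583e-03,  7.30180501e-05, -4.54465301e-03, -2.07866549e-04,
        4.83299461e-03,  1.88761010e-03,  1.82992681e-02]), 'joint_efforts': array([ -0.78012988, -78.94970655,   0.33568773, -26.483109  ,
        -0.39999526,  -1.21080894,  -0.73013065]), 'position': array([ 0.48839723, -0.20567176,  0.11689301]), 'tool_rot': array([3.14129969e+00, 3.86814902e-04, 1.42808550e+00]), 'force': array([-4.23842446, -0.16260204, 10.58527019]), 'moment': array([0.02415008, 0.82985919, 0.22301652]), 'grip_width': 0.013246850298711572}
```

View pics/wrist4.png

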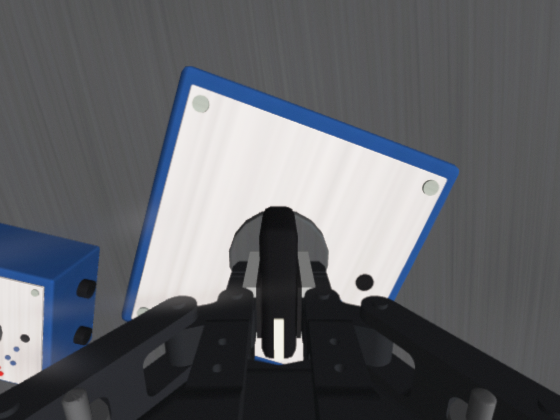

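View pics/scene4.png

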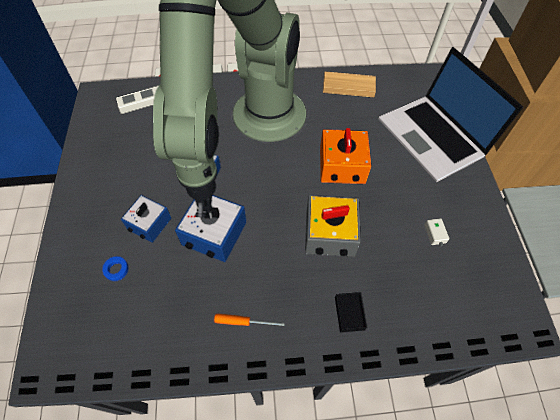

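The wrist view shows the dial's bar upright between the fingers at column ~279, so it turned with the tool, by about 1.23 rad. The wrist moment is 0.22 N m, which matches the holding torque. The scene view shows the isolator still on and the bystanders where they were. I'll hold a moment and check for creep.

Call:
servo_tool --pt "0 0 0 0 1" --pt "0 0 0 0 1" --pt "0 0 0 0 1" --pt "0 0 0 0 1" --pt "0 0 0 0 1" --pt "0 0 0 0 1" --pt "0 0 0 0 1" --pt "0 0 0 0 1" --pt "0 0 0 0 1" --pt "0 0 0 0 1"

```text
clock: 12.95
position: [0.4884, -0.2056, 0.1169]
tool_rot: [3.141, 0.0, 1.429]
force: [-3.3, 0.8, 10.2]
grip_width: 0.0139
```

```bash
python3 - <<'E'
from h import *
o=bot.observe(); print(o["clock"],o["tool_rot"],o["moment"],o["grip_width"])
cal=bot.calibration("wrist"); im=bot.grab_frame("wrist");cv2.imwrite("pics/wrist5.png",im)
a=cv2.imread("pics/wrist4.png"); print("mean diff",np.abs(im.astype(int)-a).mean())
# stripe axis vs. tool: stripe blob at bar top
g=cv2.cvtColor(im,cv2.COLOR_BGR2GRAY); m=(g>180).astype(np.uint8); m[:,:268]=0;m[:,292:]=0;m[:315]=0;m[360:]=0
v,u=np.nonzero(m); s=[]
# bar far top end centre and stripe centre
print("stripe px",u.mean(),v.mean())
P=p2w(cal,[[278.5,208],[u.mean(),v.mean()]],.146); d=P[1]-P[0]
print("bar yaw",np.arctan2(d[1],d[0]),"dial angle ~",-0.484-np.arctan2(d[1],d[0]))
E
```

```text
12.95 [3.14132902e+00 2.01919876e-04 1.42898209e+00] [0.09794357 0.81383226 0.21164309] 0.013935172889747341
mean diff 0.9602054988662132
stripe px 278.6885245901639 339.9672131147541
bar yaw -1.7123865206975672 dial angle ~ 1.2283865206975673
```

The dial is steady at about 1.23 rad with no creep, so I hand the job in.

```bash
python3 - <<'E'
from workcell import bot
print(bot.job_done())
E
```

```text
the job is handed in; nothing more can be done
None
```

I turned the red isolator on the yellow plate on first, by about 1.31 rad, and let go of it. Then I turned the dial on the large blue box clockwise to its third notch and handed the job in at about 13 s, still gripping it at 90 N. No verdict is reported.

My last checks:
- **Dial:** it measured about 1.23 rad in the wrist picture and did not creep over 0.8 s. The wrist moment of 0.21 N m fits the spring's holding torque.
- **Isolator:** in the scene picture its striped end points at the green dot.
- **Bystanders:** the screwdriver, tape, adapter and tray look unmoved by eye; I did not measure them.
- **Disagreements:** the cameras differed by up to about 3 mm on positions, and I used the wrist camera's values for the grasps. No check failed.

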